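# Sweep bearings through the gate of a sorting tray

## Robot

A 6-joint arm with a two-finger parallel gripper is mounted at the origin on the work surface. World frame = base frame: x ahead of the robot, y to its left, z up, the work surface at z = 0. Lengths are in m, angles in degrees, forces in N, time in s.
With the tool pointing down it reaches from about 0.4 to 0.825 m from the base axis. Payload 7 kg.
Tool frame: the origin (TCP) lies at the very end of the fingers, on their centre line; the grasp point (between the pads) lies 19 mm behind it; z points along the fingers, y is the line along which they close (so a half turn about z gives the same grasp; the last joint's range is limited). The gripper opens to 88 mm and grips with 3 to 60 N. Pads are 19 mm wide; open, the fingers measure 130 mm over their backs; the gripper's body (78 mm by 193 mm) begins 47 mm behind the grasp point.
Start: joints at [-47.951, 20.546, 0.682, 0, -70.136, -16.507], TCP at [0.291, -0.609, 0.227] pointing down, gripper open.
Joint ranges: [-176.03, 176.03], [-82.01, 121.73], [-58.28, 71.71], [-173.87, 95.51], [-174.79, -0.11], [-173.66, 173.66]. Speed limits (degrees/s): [136.94, 136.94, 172.46, 180, 180, 180].

## Interface

Orientations are given as [roll, pitch, yaw] about the fixed x, y, z axes, in that order (R = Rz(yaw) Ry(pitch) Rx(roll)).
In Python, from plant import ctrl gives the robot as it stands.
- The arm moves only by the tool carry_out, never from a script. Its argument "deltas" is a list that holds one entry, the list of rows, each a list of 5 numbers: the shift along the tool's x, y, z scaled (see below), then the turn about the tool's z scaled (see below), then the opening, from -1 (shut) to 1 (fully open). A call has 1 to 5 rows; each row is the pose to reach, as a shift and turn from the pose commanded when the call began, along the tool's axes at that moment, turning the shorter way round; what a row does not reach only later rows make up. The controller multiplies each number of a shift by 20 cm and each number of a turn by 2 pi rad. A row lasts 1/10 s, in which the tool goes at most 50 mm and 8.59 degrees, less where a joint would pass 70% of its speed; a pose out of reach is approached as far as the arm can. A call with a number of a shift or a turn outside -1 to 1 is refused whole. A call with a gripper value outside its range is refused whole. The fingers move at their own pace and stop on an object; the grip force is fixed at half the most. Time passes only in rows, so rows that repeat a pose let the fingers close. It gives the time, the measured TCP pose, the force, the opening and the grip force at its end, in the units of the state.
- ctrl.get_obs(): the state, without advancing time (a new reading comes with each control period).
- ctrl.snapshot(name): name is "scene" or "top"; returns a dict with "color" (384x512x3 uint8, red, green, blue), "camera_matrix" (3x3 intrinsics, pixels), "k1" (the pictures are not rectified: a ray, as slopes to the right and down, at radius r is drawn at 1 + k1 r^2 times it, then the intrinsics apply), "R" (3x3) and "t" (3): a world point X has camera coordinates R X + t. Camera axes: x right, y down, z forward; pixel columns grow to the right and rows downward; lengths in m; the calibration is good to about 2 mm. A picture is of the moment at which its call begins. There is no depth.
- ctrl.close_job(): hands the job in; it is judged then, once.
Trained networks look in a picture, given as the dict that the camera call returned (one of the last four; its "shot" number tells which), for a name from the list of things; names that differ only in an ending like _2 or _b are one class to them, and where a whole thing is asked for, a point or a joint stands for the part that bears it (a point fixed in the world has none). Each returns a list of dicts, best first, with "p" (0 to 1); they miss things now and then, are a little off and sometimes report something else, mostly with a low value. They report only what shows in the picture. A call takes as long as a camera call. They do not tell look-alikes from the thing itself.
- ctrl.search_frame(picture, name): "centre" ([column, row] in pixels, amid what is visible of it).
- ctrl.silhouettes(picture, name): "mask" (384x512 bool, what is visible of it) and "centre" ([column, row] in pixels, amid what is visible of it).
- ctrl.spot_point(picture, name): "centre" ([column, row] in pixels: a listed point, or the origin of a listed thing).
The state is a dict: "clock": time; "joint_pos": joint angles; "qvel": joint speeds; "tau": joint torques, N m; "tool_pos": TCP position; "orientation": TCP orientation; "force": force on the tool from outside, world axes, zero at the start; "moment": the same for the moment, N m; "opening": finger opening in m; "gripper_force": force on a finger pad.
Only numpy, scipy, OpenCV 4.12 (cv2) and the standard library are available. Lean on these libraries where they do the work, as an engineer would, in place of code of your own. Each camera call takes 0.05 s, during which the arm holds its last target. There are 200 camera calls.

## Task

Push the three ball bearings lying on the sorting tray through the narrow gate one at a time, in any order, so that each drops into the catch slot behind it. Only slide them with the fingertips, never pick them up or lift them, and leave the nut and the bolt on the tray standing where they are.

Things in the scene. Friction and masses are not known exactly. Their poses are not given: they have to be found in the camera images.
- tray: Green sheet-steel sorting tray, fixed to the bench, 288 mm along its x, 312 mm along its y (y = -204 to +108 mm). Origin at bench height directly below the middle of the gate; +y points through the gate into the catch slot, z is up. A socket and a brass bush up to 38 mm tall stand on its decks either side of the slot, 65 mm or more from its middle line. Other clutter stands clear of the tray.
- work_floor (a point): Middle of the flat work floor on which the bearings lie, 80 mm above the bench; axes as the tray's. The floor spans 140 mm to each side in x and 100 mm to the back and to the gate wall in y, with a lip 10 mm high around its sides and back. The gate wall is 20 mm high and 8 mm thick.
- gate (a point): Middle of the gate at work-floor height (tray x = 0, y = 0, z = 80 mm), axes as the tray's. The gate is 46 mm wide, open at the top; on the work-floor side its lips, 20 mm high, flare at 45 degrees to a mouth about 75 mm wide, 14 mm before the gate. The floor ends 2 mm past this point: a bearing whose centre is pushed beyond tips and drops, so the fingers need not pass the gate.
- slot (a point): Middle of the bottom of the catch slot, an open-topped pocket behind the gate, 60 mm wide (x), 98 mm long (y, from 2 to 100 mm past the gate), its bottom 75 mm below the work floor; axes as the tray's.
- bearing_a_mid (a point): Ball bearing, a flat steel disc 35 mm across and 11 mm thick with a dark ring and bore on each face, about 45 g, lying flat on the tray's work floor at the start, at least 20 mm clear of everything else. This point is its centre.
- bearing_b_mid (a point): Ball bearing, a flat steel disc 35 mm across and 11 mm thick with a dark ring and bore on each face, about 45 g, lying flat on the tray's work floor at the start, at least 20 mm clear of everything else. This point is its centre.
- bearing_c_mid (a point): Ball bearing, a flat steel disc 35 mm across and 11 mm thick with a dark ring and bore on each face, about 45 g, lying flat on the tray's work floor at the start, at least 20 mm clear of everything else. This point is its centre.
- nut: Large dark steel hexagon nut, 36 mm across flats, 19 mm high, 110 g, lying flat on the work floor in one front corner, beside the gate wall, about 115 mm from the gate's middle. Origin at the centre of its underside. Leave it.
- bolt: Dark steel bolt standing on its hexagonal head in the other front corner of the work floor: head 24 mm across flats and 10 mm high, shank 16 mm in diameter, 55 mm tall in all, 110 g. Origin at the centre of its underside. Leave it.
Not all that is in view belongs to the job. Leave any blue or green look-alike of the part that bears bearing_b_mid alone.

How it is judged:
By the outcome, as a careful person would: the job done as asked, in the order asked, and still so for the second after the job is handed in, with the robot touching nothing.
It also fails if it takes over 54 s, if anything falls off the work surface, if the arm or the gripper's body presses on something with over 40 N, if the wrist force passes 120 N, or if a joint passes its speed limit or range.

## Working session

There is one attempt and no reset: what is moved stays moved. The work goes in short steps, Python scripts to look and compute and a tool call to move; the robot and the scene stay as the last step left them, time stands still between calls to the robot, and variables do not carry over. Pictures are saved under pics/ and viewed, at most 10 in all, crops included, and the job is handed in when it is done.

Besides the shell and the picture viewer there is one more tool, called after ">>>" as name(argument=value, ...), one argument or row to a line, values as JSON. carry_out: Moves the arm, as the interface text tells. Its arguments: {"type":"object","properties":{"deltas":{"type":"array"}},"required":["deltas"]}

```bash
mkdir -p pics; ls
cat > h.py <<'E'
import numpy as np, cv2
from plant import ctrl
def ray(s,px):
    K=s["camera_matrix"];k=s["k1"]
    d=np.array([(px[0]-K[0][2])/K[0][0],(px[1]-K[1][2])/K[1][1]]);u=d.copy()
    for _ in range(20): u=d/(1+k*(u@u))
    R=np.array(s["R"]);t=np.array(s["t"]);return -R.T@t, R.T@np.array([u[0],u[1],1])
def onz(s,px,z):
    o,d=ray(s,px);return (o+d*(z-o[2])/d[2])
def save(s,n): cv2.imwrite(f"pics/{n}.png",cv2.cvtColor(s["color"],cv2.COLOR_RGB2BGR))
E
python3 - <<'E'
from h import *
o=ctrl.get_obs();print(o)
Z=dict(gate=.08,work_floor=.08,slot=.005,bearing_a_mid=.0855,nut=.08,bolt=.08,tray=0)
for c in("top","scene"):
    s=ctrl.snapshot(c);save(s,c+"0")
    print(c,"cam",ray(s,(256,192))[0].round(3))
    for n in Z:
        for r in ctrl.spot_point(s,n)[:5]: print(n,round(r["p"],2),np.round(r["centre"],1),onz(s,r["centre"],Z[n]).round(4))
E
```

```text
pics
{'clock': 0.0, 'joint_pos': array([-4.79504141e+01,  2.05937854e+01,  6.32624715e-01, -2.03780483e-02,
       -7.01345593e+01, -1.65093016e+01]), 'qvel': array([ 0.02678923, -0.08599124,  0.01242072, -0.01198694, -0.01007326,
        0.11083838]), 'tau': array([ 4.12677355e-04, -5.82720888e+01,  2.93054116e+01,  6.99736789e+00,
        6.74028648e-03, -1.71280631e-04]), 'tool_pos': array([ 0.29081297, -0.6085956 ,  0.22558661]), 'orientation': array([ 1.79902782e+02, -8.83697822e-03, -1.54466649e+02]), 'force': array([-0.19547342, -0.84060502, -1.08040465]), 'moment': array([0.00923871, 0.01482706, 0.03382068]), 'gripper_force': 0.0, 'opening': 0.08760550524210303}
top cam [ 0.488 -0.084  1.023]
work_floor 0.69 [279.  182.5] [ 0.6172 -0.1144  0.08  ]
slot 0.72 [213.5 201. ] [0.5808 0.0385 0.005 ]
bearing_a_mid 0.5 [302.4 209.4] [ 0.5578 -0.1659  0.0855]
nut 0.71 [261.3 239.6] [ 0.491  -0.0771  0.08  ]
bolt 0.51 [240.3 140.9] [ 0.71   -0.0267  0.08  ]
tray 0.6 [237.4 195.3] [ 0.5957 -0.0177  0.    ]
scene cam [ 0.956 -0.411  0.847]
gate 0.94 [283.2 164.1] [ 0.5906 -0.0163  0.08  ]
gate 0.69 [297.9 169.7] [ 0.6204 -0.0042  0.08  ]
gate 0.24 [255.5 204. ] [ 0.6216 -0.1202  0.08  ]
work_floor 0.62 [256.5 200.8] [ 0.6177 -0.114   0.08  ]
slot 0.87 [296.8 172.1] [0.5905 0.0293 0.005 ]
bearing_a_mid 0.75 [218.7 196.4] [ 0.5635 -0.163   0.0855]
nut 0.72 [228.  154.6] [ 0.4967 -0.0831  0.08  ]
bolt 0.61 [324.2 206.7] [ 0.7148 -0.0278  0.08  ]
tray 0.59 [281.5 181.1] [ 0.5824 -0.0094  0.    ]
```

View pics/top0.png

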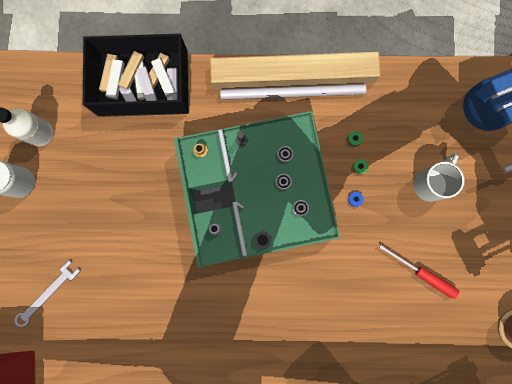

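View pics/scene0.png

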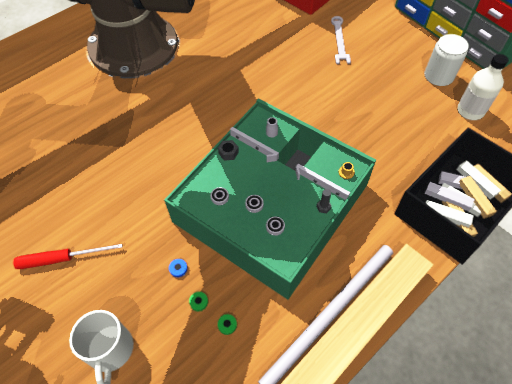

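The top view shows bearings at about (285,153), (283,182) and (301,208), with the gate at about (233,190). The nut is at (262,240), the bolt at (241,138), and the blue and green look-alikes are off the tray. I'll zoom in next.

Run:
```python
from h import *
import pickle
im=cv2.imread("pics/top0.png")[105:275,170:345]
cv2.imwrite("pics/crop.png",cv2.resize(im,None,fx=3.5,fy=3.5,interpolation=cv2.INTER_CUBIC))
s=ctrl.snapshot("top");c=ctrl.snapshot("scene")
for q in(s,c):
    print([(round(r["p"],2),np.round(r["centre"],1),onz(q,r["centre"],.0855).round(4)[:2]) for r in ctrl.silhouettes(q,"bearing_a_mid")])
    print([(round(r["p"],2),np.round(r["centre"],1),onz(q,r["centre"],.0855).round(4)[:2]) for r in ctrl.search_frame(q,"bearing_b_mid")])
m=ctrl.silhouettes(s,"tray")
if m:
    cs,_=cv2.findContours(m[0]["mask"].astype(np.uint8),0,2);k=max(cs,key=cv2.contourArea)
    b=cv2.boxPoints(cv2.minAreaRect(k));print(b)
    ap=cv2.approxPolyDP(k,6,True)[:,0];
    for p in ap: print(p,onz(s,p,.09).round(4))
```

```text
[(0.58, array([300.6, 208.5]), array([ 0.5598, -0.162 ]))]
[(0.73, array([361.1, 164. ]), array([ 0.6602, -0.295 ])), (0.61, array([357.6, 138. ]), array([ 0.7188, -0.2879])), (0.55, array([281.2, 184.4]), array([ 0.6123, -0.1191])), (0.49, array([358. , 201.4]), array([ 0.5772, -0.2872]))]
[(0.56, array([218.7, 197.2]), array([ 0.5649, -0.1642]))]
[(0.82, array([178.3, 268.6]), array([ 0.629 , -0.3094])), (0.73, array([227.2, 320.7]), array([ 0.7564, -0.3052])), (0.72, array([198.5, 303.8]), array([ 0.7022, -0.3223])), (0.54, array([252.1, 203.2]), array([ 0.6183, -0.1259]))]
[[293. 200.]
 [308. 200.]
 [308. 215.]
 [293. 215.]]
[306 202] [ 0.5738 -0.1733  0.09  ]
[297 201] [ 0.5757 -0.1537  0.09  ]
[294 213] [ 0.5494 -0.1473  0.09  ]
[305 214] [ 0.5476 -0.1712  0.09  ]
```

View pics/crop.png

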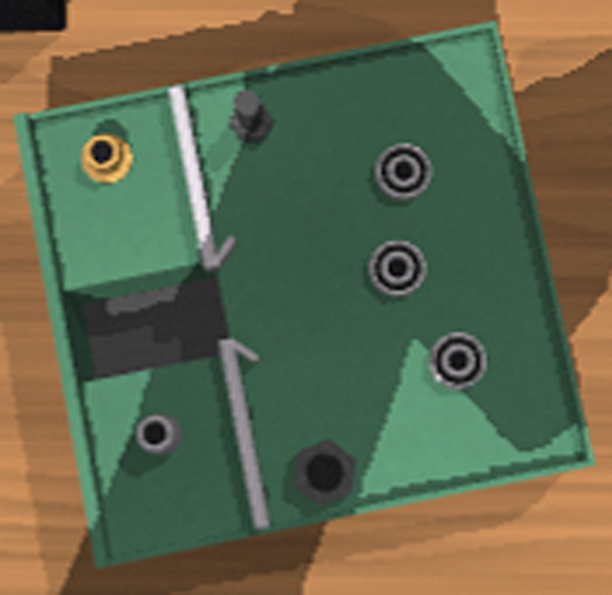

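The crop shows the tray corners at (15,117), (497,23), (593,463) and (97,567). The bearings are at (404,171), (398,267) and (458,361), the gate-wall ends are near (209,265) and (230,342), and the nut is at (323,472).

```bash
cat > fr.py <<'E'
from h import *
F=np.load("frame.npz") if __import__("os").path.exists("frame.npz") else None
def w2t(p): 
    a=F["yaw"];R=np.array([[np.cos(a),-np.sin(a)],[np.sin(a),np.cos(a)]]);return R.T@(np.asarray(p)[:2]-F["g"])
E
python3 - <<'E'
from h import *
s=ctrl.snapshot("top")
f=lambda p,z:onz(s,(170+(p[0]+.5)/3.5-.5,105+(p[1]+.5)/3.5-.5),z)[:2]
# tray coords: side of robot? +y through gate; corners: image left= +y
C=[f(p,.09) for p in [(15,117),(497,23),(593,463),(97,567)]]
print(np.round(C,4),[np.linalg.norm(C[i]-C[(i+1)%4]).round(4) for i in range(4)])
# +y points image-left (world +y), z up => x = to the world +x (image up)
T=np.array([(.144,.108),(.144,-.204),(-.144,-.204),(-.144,.108)])
W=np.array(C);a=T-T.mean(0);b=W-W.mean(0)
yaw=np.arctan2((a[:,0]*b[:,1]-a[:,1]*b[:,0]).sum(),(a*b).sum())
R=np.array([[np.cos(yaw),-np.sin(yaw)],[np.sin(yaw),np.cos(yaw)]])
g=W.mean(0)-R@T.mean(0)
print("yaw",np.degrees(yaw),"gate",g,"res",(W-(T@R.T+g)).round(4))
np.savez("frame.npz",yaw=yaw,g=g)
for n,p,z in[("b1",(404,171),.091),("b2",(398,267),.091),("b3",(458,361),.091),("nut",(323,472),.099),("wallU",(209,265),.1),("wallL",(230,342),.1),("wallUend",(177,88),.1),("wallLend",(260,527),.1),("bolttop",(248,104),.135),("lipU",(232,238),.1),("lipL",(257,355),.1)]:
    w=f(p,z);print(n,w.round(4),(R.T@(w-g)).round(4))
c=ctrl.snapshot("scene")
for n,p in[("b3",(219.5,195.5)),("b2",(254.5,203)),("b1",(275.5,225.5))]: w=onz(c,p,.091)[:2];print(n,w.round(4),(R.T@(w-g)).round(4))
E
```

```text
[[ 0.7118  0.1199]
 [ 0.7774 -0.1852]
 [ 0.4993 -0.2446]
 [ 0.4318  0.0585]] [np.float64(0.3121), np.float64(0.2844), np.float64(0.3106), np.float64(0.2866)]
yaw 12.289016829143792 gate [ 0.59485415 -0.0159476 ] res [[-0.0008 -0.0003]
 [-0.0015 -0.0006]
 [ 0.0018  0.0013]
 [ 0.0006 -0.0004]]
b1 [ 0.6804 -0.1268] [ 0.06   -0.1265]
b2 [ 0.6193 -0.1235] [ 0.0009 -0.1103]
b3 [ 0.5609 -0.1613] [-0.0641 -0.1348]
nut [ 0.4912 -0.0786] [-0.1146 -0.0392]
wallU [ 0.6175 -0.006 ] [0.0243 0.0049]
wallL [ 0.5698 -0.0201] [-0.0253  0.0013]
wallUend [0.7295 0.0168] [0.1386 0.0033]
wallLend [ 0.4576 -0.0409] [-0.1395  0.0048]
bolttop [ 0.7111 -0.0302] [ 0.1106 -0.0386]
lipU [ 0.6347 -0.0199] [ 0.0381 -0.0123]
lipL [ 0.5621 -0.0369] [-0.0365 -0.0135]
b3 [ 0.5659 -0.1624] [-0.0595 -0.1369]
b2 [ 0.6235 -0.1243] [ 0.0049 -0.112 ]
b1 [ 0.6851 -0.128 ] [ 0.0643 -0.1287]
```

```bash
cat >> fr.py <<'E'
def t2w(p):
    a=F["yaw"];R=np.array([[np.cos(a),-np.sin(a)],[np.sin(a),np.cos(a)]]);return R@np.asarray(p)+F["g"]
def delta(pos,yaw,tgt,z):  # scaled shift
    w=np.r_[t2w(tgt),z]-pos;y=np.radians(yaw)
    return np.array([[np.cos(y),np.sin(y),0],[np.sin(y),-np.cos(y),0],[0,0,-1]])@w/.2
E
python3 - <<'E'
from fr import *
ty=np.degrees(F["yaw"])-90; print(ty, t2w((.001,-.150)))
print(delta(np.array([.291,-.609,.227]),-154.46,(.002,-.150),.20), -(ty+154.46)/360)
E
```

```text
-77.71098317085621 [ 0.6277577  -0.16229772]
[-2.48708178  1.2881662   0.135     ] -0.21319171341428833
```

>>> carry_out(
  deltas=[
    [[-0.2, 0.103, 0, 0, -0.4], [-0.4, 0.206, 0, 0, -0.4], [-0.6, 0.309, 0, 0, -0.4], [-0.8, 0.412, 0, 0, -0.4], [-1.0, 0.515, 0, 0, -0.4]],
  ],
)

```text
clock: 1.75
tool_pos: [0.4279, -0.4284, 0.2268]
orientation: [-180.0, 0.0, -154.5]
force: [1.4, -0.4, -0.1]
opening: 0.0531
gripper_force: 0.0
```

>>> carry_out(
  deltas=[
    [[-0.2, 0.103, 0, 0, -0.4], [-0.4, 0.206, 0, 0, -0.4], [-0.6, 0.309, 0, 0, -0.4], [-0.8, 0.412, 0, 0, -0.4], [-1.0, 0.515, 0, 0, -0.4]],
  ],
)

```text
clock: 2.25
tool_pos: [0.564, -0.249, 0.2269]
orientation: [-180.0, 0.0, -154.4]
force: [0.6, -1.4, 0.0]
opening: 0.0265
gripper_force: 0.0
```

>>> carry_out(
  deltas=[
    [[-0.12, 0.065, 0, -0.022, -0.4], [-0.24, 0.13, 0, -0.044, -0.4], [-0.36, 0.19, 0, -0.066, -0.4], [-0.48, 0.258, 0, -0.088, -0.4], [-0.487, 0.258, 0.1, -0.11, -0.4]],
  ],
)

```text
clock: 2.75
tool_pos: [0.632, -0.16, 0.2089]
orientation: [-179.7, 0.1, -114.4]
force: [0.2, 0.1, -0.0]
opening: 0.0263
gripper_force: 0.0
```

>>> carry_out(
  deltas=[
    [[0, 0, 0, -0.022, -0.4], [0, 0, 0, -0.044, -0.4], [0, 0, 0, -0.066, -0.4], [0, 0, 0, -0.088, -0.4], [0, 0, 0, -0.103, -0.4]],
  ],
)

```text
clock: 3.25
tool_pos: [0.6288, -0.1621, 0.2065]
orientation: [180.0, -0.0, -77.5]
force: [0.5, 0.6, 1.3]
opening: 0.0263
gripper_force: 0.0
```

Run:
```python
from fr import *
o=ctrl.get_obs();p=o["tool_pos"];print(o["clock"],p,o["orientation"],w2t(p),o["opening"])
print(delta(p,o["orientation"][2],(.002,-.15),.084),-(-77.71-o["orientation"][2])/360)
```

```text
3.25 [ 0.62876304 -0.1620975   0.20654666] [ 1.79998117e+02 -2.07895782e-03 -7.74630686e+01] [ 0.00202492 -0.15001835] 0.026315273951960778
[-9.22783740e-05  1.24193315e-04  6.12733308e-01] 0.0006859205105334591
```

>>> carry_out(
  deltas=[
    [[0, 0, 0.2, 0, -0.4], [0, 0, 0.4, 0, -0.4], [0, 0, 0.55, 0, -0.4], [0, 0, 0.6, 0, -0.4], [0, 0, 0.6, 0, -0.4]],
  ],
)

```text
clock: 3.75
tool_pos: [0.628, -0.1622, 0.0854]
orientation: [179.8, 0.0, -77.8]
force: [1.1, -0.3, 0.7]
opening: 0.0264
gripper_force: 0.0
```

Run:
```python
from fr import *
o=ctrl.get_obs();print(o["tool_pos"],o["force"])
a=ctrl.snapshot("top")["color"][110:260,190:350];b=ctrl.snapshot("scene")["color"][130:280,150:350]
f=lambda i:cv2.resize(i,None,fx=2.2,fy=2.2,interpolation=2)
cv2.imwrite("pics/d1.png",np.hstack([f(a),f(b)])[:,:,::-1])
```

```text
[ 0.62804758 -0.16219092  0.08535349] [ 1.06602305 -0.29669527  0.72262717]
```

View pics/d1.png

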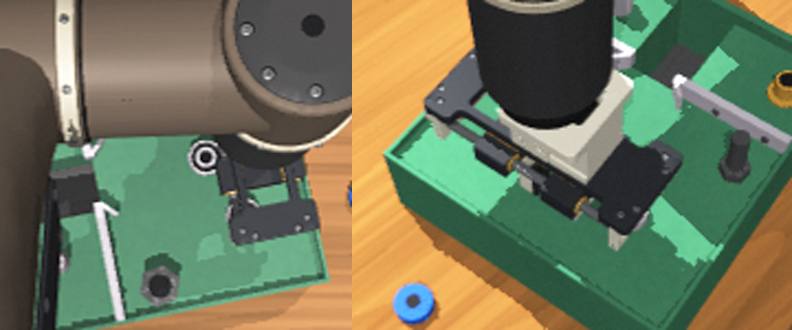

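>>> carry_out(
  deltas=[
    [[-0.07, 0, 0, 0, -0.4], [-0.13, 0, 0, 0, -0.4], [-0.19, 0, 0, 0, -0.4], [-0.25, 0, 0, 0, -0.4], [-0.31, 0, 0, 0, -0.4]],
  ],
)

```text
clock: 4.35
tool_pos: [0.6156, -0.1003, 0.0872]
orientation: [-179.9, -0.0, -77.7]
force: [1.4, -1.1, 1.1]
opening: 0.0263
gripper_force: 0.7
```

>>> carry_out(
  deltas=[
    [[-0.06, 0, 0, 0, -0.4], [-0.11, 0, 0, 0, -0.4], [-0.14, 0, 0, 0, -0.5], [-0.15, 0, 0, 0, -0.6], [-0.15, 0, 0, 0, -0.75]],
  ],
)

```text
clock: 4.85
tool_pos: [0.609, -0.0719, 0.0863]
orientation: [180.0, 0.0, -77.8]
force: [0.0, -1.0, -0.1]
opening: 0.0143
gripper_force: 0.3
```

Run:
```python
from fr import *
o=ctrl.get_obs();print(o["clock"],w2t(o["tool_pos"]),o["tool_pos"],o["force"],o["opening"])
s=ctrl.snapshot("top");c=ctrl.snapshot("scene")
for q in(s,c):
    for r in ctrl.search_frame(q,"bearing_a_mid"): print(round(r["p"],2),r["centre"],w2t(onz(q,r["centre"],.0855)))
a=s["color"][110:260,190:350];b=c["color"][130:280,150:350]
f=lambda i:cv2.resize(i,None,fx=2.2,fy=2.2,interpolation=2)
cv2.imwrite("pics/d2.png",np.hstack([f(a),f(b)])[:,:,::-1])
```

```text
4.85 [ 0.00194887 -0.0576761 ] [ 0.60903433 -0.07188733  0.08631088] [ 0.00725267 -0.98625903 -0.06310513] 0.01429254272400041
0.63 [302.6, 211.0] [-0.07159552 -0.13836896]
0.62 [219.4, 193.4] [-0.06496344 -0.13091438]
```

View pics/d2.png

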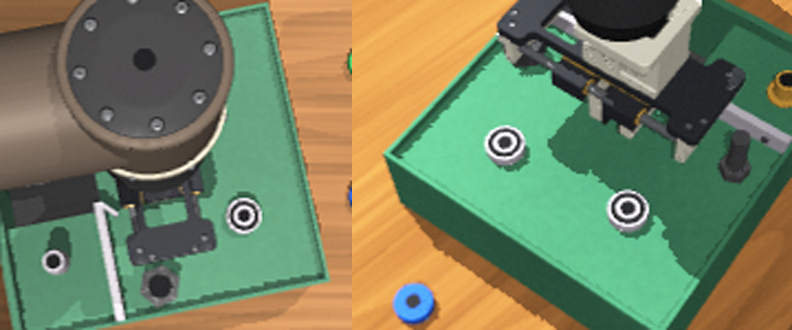

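>>> carry_out(
  deltas=[
    [[-0.06, 0, 0, 0, -0.75], [-0.11, 0, 0, 0, -0.75], [-0.16, 0, 0, 0, -0.75], [-0.19, 0, 0, 0, -0.75], [-0.19, 0, 0, 0, -0.75]],
  ],
)

```text
clock: 5.55
tool_pos: [0.6011, -0.0339, 0.0867]
orientation: [-180.0, 0.0, -77.7]
force: [0.4, 0.5, -0.9]
opening: 0.0109
gripper_force: 0.0
```

>>> carry_out(
  deltas=[
    [[0.06, 0, 0, 0, -0.75], [0.15, 0, 0, 0, -0.75], [0.15, 0, -0.15, 0, -0.75], [0.15, 0, -0.3, 0, -0.4], [0.35, 0, -0.3, 0, -0.4]],
  ],
)

```text
clock: 6.05
tool_pos: [0.6188, -0.1023, 0.1515]
orientation: [-179.6, -0.1, -77.6]
force: [1.4, -0.4, 1.0]
opening: 0.0219
gripper_force: 0.0
```

Run:
```python
from fr import *
o=ctrl.get_obs();print(o["clock"],w2t(o["tool_pos"]),o["tool_pos"],o["force"],o["opening"])
s=ctrl.snapshot("top");c=ctrl.snapshot("scene")
a=s["color"][110:260,170:350];b=c["color"][110:260,180:360]
f=lambda i:cv2.resize(i,None,fx=2.2,fy=2.2,interpolation=2)
cv2.imwrite("pics/d3.png",np.hstack([f(a),f(b)])[:,:,::-1])
```

```text
6.05 [ 0.00502172 -0.08944269] [ 0.61879807 -0.102272    0.15152228] [ 1.41088128 -0.40062715  0.9858973 ] 0.021911894191103218
```

View pics/d3.png

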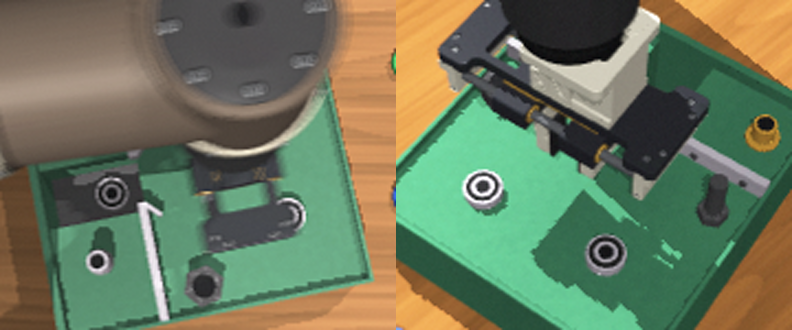

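Bearing b2 is in the slot, seen at (110,192), and the others are undisturbed. The bearing at x=+62 mm is next.

>>> carry_out(
  deltas=[
    [[0.1, -0.1, 0, 0, -0.36], [0.22, -0.22, 0, 0, -0.36], [0.345, -0.34, 0, 0, -0.36], [0.345, -0.34, 0, 0, -0.36], [0.345, -0.34, 0.1, 0, -0.36]],
  ],
)

```text
clock: 6.65
tool_pos: [0.699, -0.1583, 0.128]
orientation: [-179.8, -0.1, -77.9]
force: [-0.1, 0.4, 0.2]
opening: 0.0283
gripper_force: 0.0
```

>>> carry_out(
  deltas=[
    [[0, 0, 0.1, 0, -0.36], [0, 0, 0.2, 0, -0.36], [0, 0, 0.2, 0, -0.36], [-0.02, 0.013, 0.2, 0, -0.36], [-0.05, 0.033, 0.2, 0, -0.36]],
  ],
)

```text
clock: 7.15
tool_pos: [0.689, -0.1483, 0.0877]
orientation: [-179.9, -0.0, -77.8]
force: [-0.3, 0.3, -0.5]
opening: 0.0283
gripper_force: 0.1
```

>>> carry_out(
  deltas=[
    [[-0.04, 0.026, 0, 0, -0.36], [-0.09, 0.059, 0, 0, -0.36], [-0.14, 0.092, 0, 0, -0.36], [-0.19, 0.124, 0, 0, -0.36], [-0.24, 0.157, 0, 0, -0.36]],
  ],
)

```text
clock: 7.65
tool_pos: [0.6471, -0.107, 0.0871]
orientation: [-180.0, -0.0, -77.8]
force: [0.4, -1.0, 1.8]
opening: 0.0281
gripper_force: 0.6
```

>>> carry_out(
  deltas=[
    [[-0.05, 0.033, 0, 0, -0.36], [-0.1, 0.065, 0, 0, -0.36], [-0.15, 0.098, 0, 0, -0.36], [-0.2, 0.131, 0, 0, -0.36], [-0.23, 0.15, 0, 0, -0.36]],
  ],
)

```text
clock: 8.15
tool_pos: [0.6077, -0.0684, 0.0866]
orientation: [180.0, 0.0, -77.8]
force: [0.2, -1.3, 1.0]
opening: 0.0282
gripper_force: 0.6
```

Run:
```python
from fr import *
o=ctrl.get_obs();print(o["clock"],w2t(o["tool_pos"]),o["tool_pos"],o["force"],o["opening"])
s=ctrl.snapshot("top");c=ctrl.snapshot("scene")
a=s["color"][110:260,170:350];b=c["color"][110:260,180:360]
f=lambda i:cv2.resize(i,None,fx=2.2,fy=2.2,interpolation=2)
cv2.imwrite("pics/d4.png",np.hstack([f(a),f(b)])[:,:,::-1])
```

```text
8.15 [ 0.00140401 -0.05403295] [ 0.60772654 -0.06844363  0.08658965] [ 0.2252629  -1.25506228  0.99326246] 0.028160662880812926
```

View pics/d4.png

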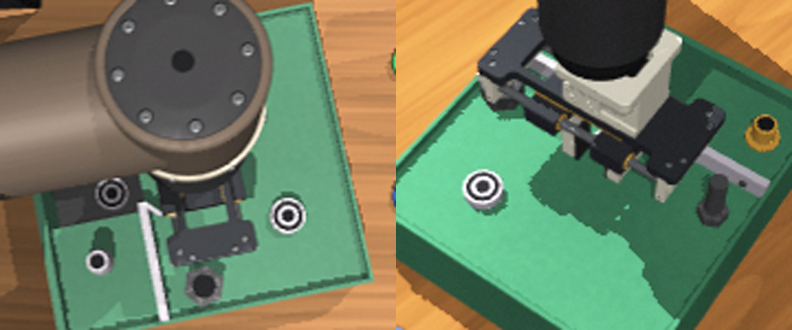

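The bearing is cradled in front of the fingers. I'll close them to narrow the tips and push it through.

>>> carry_out(
  deltas=[
    [[0, 0, 0, 0, -0.5], [0, 0, 0, 0, -0.65], [0, 0, 0, 0, -0.75], [-0.02, 0, 0, 0, -0.75], [-0.06, 0, 0, 0, -0.75]],
  ],
)

```text
clock: 8.75
tool_pos: [0.6061, -0.0577, 0.0864]
orientation: [180.0, -0.0, -77.8]
force: [0.1, -0.2, -0.1]
opening: 0.0114
gripper_force: 0.2
```

>>> carry_out(
  deltas=[
    [[-0.05, 0, 0, 0, -0.75], [-0.09, 0, 0, 0, -0.75], [-0.118, 0, 0, 0, -0.75], [-0.118, 0, 0, 0, -0.75], [-0.118, 0, 0, 0, -0.75]],
  ],
)

```text
clock: 9.25
tool_pos: [0.6011, -0.0342, 0.0866]
orientation: [-180.0, 0.0, -77.7]
force: [-0.2, -0.0, 0.1]
opening: 0.0107
gripper_force: 0.0
```

>>> carry_out(
  deltas=[
    [[0.06, 0, 0, 0, -0.75], [0.15, 0, 0, 0, -0.75], [0.15, 0, -0.15, 0, -0.75], [0.15, 0, -0.3, 0, -0.4], [0.35, 0, -0.3, 0, -0.36]],
  ],
)

```text
clock: 9.75
tool_pos: [0.6186, -0.1018, 0.1515]
orientation: [-179.6, -0.1, -77.6]
force: [1.3, -0.1, 0.7]
opening: 0.0218
gripper_force: 0.0
```

Run:
```python
from fr import *
o=ctrl.get_obs();print(o["clock"],w2t(o["tool_pos"]),o["tool_pos"],o["force"],o["opening"])
s=ctrl.snapshot("top");c=ctrl.snapshot("scene")
a=s["color"][110:260,170:350];b=c["color"][110:260,180:360]
f=lambda i:cv2.resize(i,None,fx=2.2,fy=2.2,interpolation=2)
cv2.imwrite("pics/d5.png",np.hstack([f(a),f(b)])[:,:,::-1])
```

```text
9.75 [ 0.00498322 -0.08891955] [ 0.6186491  -0.10176904  0.15149703] [ 1.30674401 -0.07766355  0.67354138] 0.021785006995111857
```

View pics/d5.png

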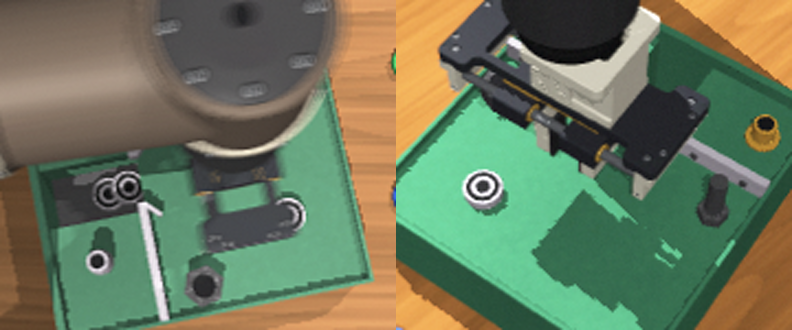

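Two bearings are in the slot, near (110,190) and (127,185). The last one goes the same way, mirrored.

>>> carry_out(
  deltas=[
    [[0.11, 0.1, 0, 0, -0.36], [0.25, 0.23, 0, 0, -0.36], [0.39, 0.355, 0, 0, -0.36], [0.39, 0.355, 0, 0, -0.36], [0.39, 0.355, 0.1, 0, -0.36]],
  ],
)

```text
clock: 10.35
tool_pos: [0.5642, -0.1961, 0.1288]
orientation: [-179.7, -0.1, -77.9]
force: [-0.3, 0.4, 0.2]
opening: 0.0276
gripper_force: 0.0
```

>>> carry_out(
  deltas=[
    [[0, 0, 0.1, 0, -0.36], [0, 0, 0.2, 0, -0.36], [0, 0, 0.2, 0, -0.36], [-0.02, -0.013, 0.2, 0, -0.36], [-0.05, -0.031, 0.2, 0, -0.36]],
  ],
)

```text
clock: 10.85
tool_pos: [0.5679, -0.1831, 0.0877]
orientation: [-179.9, -0.0, -77.8]
force: [-0.1, -0.5, -0.5]
opening: 0.0282
gripper_force: 0.0
```

>>> carry_out(
  deltas=[
    [[-0.05, -0.031, 0, 0, -0.36], [-0.1, -0.063, 0, 0, -0.36], [-0.15, -0.094, 0, 0, -0.36], [-0.2, -0.126, 0, 0, -0.36], [-0.25, -0.157, 0, 0, -0.36]],
  ],
)

```text
clock: 11.35
tool_pos: [0.5876, -0.1264, 0.0868]
orientation: [-180.0, -0.0, -77.7]
force: [-0.1, -1.1, 1.1]
opening: 0.0281
gripper_force: 0.6
```

>>> carry_out(
  deltas=[
    [[-0.055, -0.034, 0, 0, -0.36], [-0.11, -0.07, 0, 0, -0.36], [-0.165, -0.104, 0, 0, -0.36], [-0.22, -0.138, 0, 0, -0.36], [-0.265, -0.167, 0, 0, -0.36]],
  ],
)

```text
clock: 11.85
tool_pos: [0.6088, -0.0676, 0.0865]
orientation: [180.0, 0.0, -77.8]
force: [-0.1, -0.1, 0.9]
opening: 0.0283
gripper_force: 0.6
```

Run:
```python
from fr import *
o=ctrl.get_obs();print(o["clock"],w2t(o["tool_pos"]),o["tool_pos"],o["force"],o["opening"])
for c in("top","scene"):
    q=ctrl.snapshot(c);print([(round(r["p"],2),w2t(onz(q,r["centre"],.0855)).round(3)) for r in ctrl.search_frame(q,"bearing_a_mid")])
```

```text
11.85 [ 0.00268908 -0.05340921] [ 0.6088494  -0.06756066  0.08652644] [-0.11572275 -0.06019169  0.90896122] 0.028265167426953966
[]
[(0.58, array([ 0.109, -0.03 ]))]
```

Contact force is consistent with the earlier pushes, so I'll push it through.

>>> carry_out(
  deltas=[
    [[0, 0, 0, 0, -0.5], [0, 0, 0, 0, -0.65], [0, 0, 0, 0, -0.75], [-0.02, 0, 0, 0, -0.75], [-0.06, 0, 0, 0, -0.75]],
  ],
)

```text
clock: 12.55
tool_pos: [0.6058, -0.0571, 0.0865]
orientation: [180.0, 0.0, -77.8]
force: [0.5, 0.1, 0.5]
opening: 0.0111
gripper_force: 0.2
```

>>> carry_out(
  deltas=[
    [[-0.05, 0, 0, 0, -0.75], [-0.09, 0, 0, 0, -0.75], [-0.118, 0, 0, 0, -0.75], [-0.118, 0, 0, 0, -0.75], [-0.118, 0, 0, 0, -0.75]],
  ],
)

```text
clock: 13.05
tool_pos: [0.6009, -0.0335, 0.0866]
orientation: [-180.0, 0.0, -77.7]
force: [0.7, 0.3, 0.3]
opening: 0.0109
gripper_force: 0.0
```

>>> carry_out(
  deltas=[
    [[0.06, 0, 0, 0, -0.75], [0.15, 0, 0, 0, -0.75], [0.15, 0, -0.2, 0, -0.75], [0.25, 0, -0.4, 0, -0.75], [0.45, 0, -0.4, 0, -0.75]],
  ],
)

```text
clock: 13.55
tool_pos: [0.6236, -0.1222, 0.1732]
orientation: [-179.5, -0.2, -77.6]
force: [1.8, 0.8, 0.8]
opening: 0.0109
gripper_force: 0.0
```

>>> carry_out(
  deltas=[
    [[0.2, 0, 0, 0, -0.75], [0.4, 0, 0, 0, -0.75], [0.55, 0, 0, 0, -0.75], [0.6, 0, 0, 0, -0.75], [0.6, 0, 0, 0, -0.75]],
  ],
)

```text
clock: 14.05
tool_pos: [0.645, -0.2415, 0.1658]
orientation: [179.9, 0.0, -77.9]
force: [0.0, 0.1, -0.2]
opening: 0.0109
gripper_force: 0.0
```

Run:
```python
from fr import *
o=ctrl.get_obs();print(o["clock"],w2t(o["tool_pos"]),o["force"])
s=ctrl.snapshot("top");c=ctrl.snapshot("scene")
a=s["color"][110:260,170:350];b=c["color"][90:240,180:360]
f=lambda i:cv2.resize(i,None,fx=2.2,fy=2.2,interpolation=2)
cv2.imwrite("pics/d6.png",np.hstack([f(a),f(b)])[:,:,::-1])
```

```text
14.05 [ 0.00096317 -0.23101591] [ 0.01189074  0.13154057 -0.18143818]
```

View pics/d6.png

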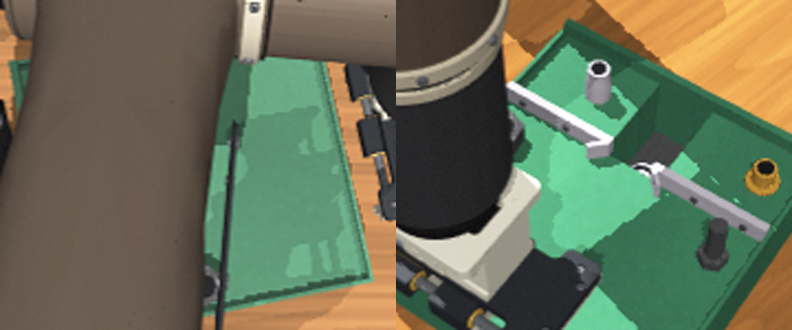

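The scene view shows a ring right at the gate, at about (291,167), so the last bearing may be hanging there. I'll clear the arm and look closely.

>>> carry_out(
  deltas=[
    [[0.05, -0.2, -0.1, 0, -0.75], [0.1, -0.4, -0.2, 0, -0.75], [0.15, -0.6, -0.2, 0, -0.75], [0.2, -0.75, -0.2, 0, -0.75], [0.2, -0.75, -0.2, 0, -0.75]],
  ],
)

```text
clock: 14.65
tool_pos: [0.803, -0.2445, 0.2036]
orientation: [179.9, 0.1, -77.7]
force: [-1.0, -0.7, -1.2]
opening: 0.0106
gripper_force: 0.0
```

Run:
```python
from fr import *
o=ctrl.get_obs();print(o["clock"],w2t(o["tool_pos"]),o["tool_pos"],o["orientation"],o["force"])
s=ctrl.snapshot("top");c=ctrl.snapshot("scene")
for q in(s,c):
  for n in("bearing_a_mid",):
    for fn in(ctrl.search_frame,ctrl.spot_point): print([(round(r["p"],2),np.round(r["centre"]),w2t(onz(q,r["centre"],.09)).round(3),w2t(onz(q,r["centre"],.01)).round(3)) for r in fn(q,n)])
print(w2t(onz(c,(291,167),.09)))
np.savez("last.npz",s=s["color"],c=c["color"])
f=lambda i:cv2.resize(i,None,fx=5.5,fy=5.5,interpolation=2)
cv2.imwrite("pics/d7.png",np.hstack([f(s["color"][150:245,180:252]),f(c["color"][120:215,250:322])])[:,:,::-1])
```

```text
14.65 [ 0.15468933 -0.26765142] [ 0.80296675 -0.24454161  0.20358725] [ 1.79881505e+02  5.43663541e-02 -7.76542874e+01] [-0.95385289 -0.7020537  -1.22872511]
[]
[]
[]
[]
[ 0.01589949 -0.00246875]
```

View pics/d7.png

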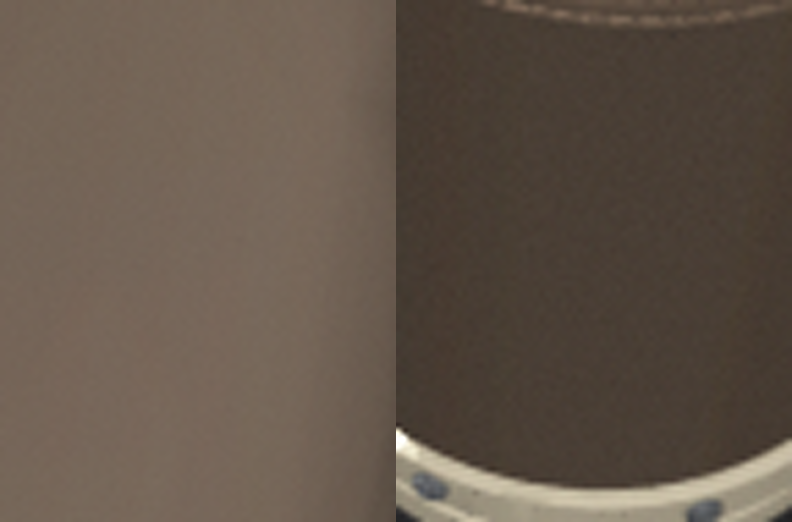

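The arm hides everything from this pose, so I'll move it to the robot's right side.

>>> carry_out(
  deltas=[
    [[0.04, 0.19, 0, 0, -0.75], [0.08, 0.38, 0, 0, -0.75], [0.12, 0.57, 0, 0, -0.75], [0.16, 0.76, 0, 0, -0.75], [0.19, 0.94, 0, 0, -0.75]],
  ],
)

```text
clock: 15.45
tool_pos: [0.6226, -0.324, 0.2079]
orientation: [-179.9, -0.0, -77.8]
force: [0.2, -0.2, -0.4]
opening: 0.0112
gripper_force: 0.0
```

>>> carry_out(
  deltas=[
    [[0.04, 0.19, 0, 0, -0.75], [0.08, 0.38, 0, 0, -0.75], [0.12, 0.57, 0, 0, -0.75], [0.16, 0.76, 0, 0, -0.75], [0.19, 0.94, 0, 0, -0.75]],
  ],
)

```text
clock: 15.95
tool_pos: [0.4469, -0.4007, 0.2078]
orientation: [-179.9, -0.1, -77.8]
force: [0.5, -1.3, 0.4]
opening: 0.0107
gripper_force: 0.0
```

Run:
```python
from fr import *
o=ctrl.get_obs();print(o["clock"],w2t(o["tool_pos"]),o["tool_pos"],o["orientation"],o["force"])
s=ctrl.snapshot("top");c=ctrl.snapshot("scene")
save(s,"e_top");save(c,"e_scene")
for q in(s,c):
    for fn in(ctrl.search_frame,ctrl.spot_point): print([(round(r["p"],2),np.round(r["centre"]),w2t(onz(q,r["centre"],.09)).round(3),w2t(onz(q,r["centre"],.01)).round(3)) for r in fn(q,"bearing_a_mid")])
print("top rows182-214 cols186-248 (grey/4)")
g=s["color"].astype(int).sum(2)//12;
for r in range(174,218): print(r,"".join("%2d"%min(v,99) for v in g[r,188:246]))
```

```text
15.95 [-0.22644483 -0.34443468] [ 0.44690853 -0.40068726  0.20778071] [-1.79909926e+02 -7.07497705e-02 -7.77888636e+01] [ 0.50669153 -1.26906549  0.40978359]
[(0.68, array([225., 195.]), array([-0.003,  0.02 ]), array([0.007, 0.026])), (0.2, array([215., 202.]), array([-0.016,  0.045]), array([-0.007,  0.052]))]
[(0.48, array([229., 197.]), array([-0.011,  0.013]), array([-0.002,  0.018]))]
[]
[(0.57, array([291., 172.]), array([ 0.022, -0.011]), array([-0.004,  0.037]))]
top rows182-214 cols186-248 (grey/4)
174 20202020202020202020202020202121202020202020202020202020202120202020191616152033403935221923343931211919202019201919
175 20192020202020202020202020202020202020202020202021212020202020212020191515152133403937272031403624201920192020201919
176 20202020202020202020202020202020212120202020202020202020202020202021201815161528403936262536382820202020202020192020
177 20202020202020202020202020202020202021202020202020202021202120202021211815161428403937313239312119201919202020202020
178 20202020202020212020202020202020202121202020202020202120202020202020211916161525363939383935211919
[... 4037 characters left out ...]
51615171718191919192020192020202020202020202020202020202020202019151513456261594517263534343434
213 20202017121212121417181919202020202020202020202020202020202020202019202019202020202019151513456261615416263434343434
214 19202017131619191920202020202020201920201919202020202020202020192020202020192020202118161513345761615517263535343434
215 19202118141820202019202019202020201919191919202019191920192020202020192020202020202020181514325661615835202834343434
216 19202019161820192019201919191919191919191919191919192020191919202019202020202020202020191514265361615837182735343434
217 19202018151720202019192019192019201920201920202020202020202019201919202019192020192020191516224962616045182735353434
```

Run:
```python
from fr import *
s=ctrl.snapshot("top");c=ctrl.snapshot("scene")
for pt in[(225.5,194.3),(218,198)]:
  for pc in[(291,168),(291,172)]:
    a,d=ray(s,pt);b,e=ray(c,pc);d/=np.linalg.norm(d);e/=np.linalg.norm(e)
    k=np.linalg.lstsq(np.c_[d,-e],b-a,rcond=None)[0];P=a+k[0]*d;Q=b+k[1]*e;print(pt,pc,w2t((P+Q)/2).round(4),((P+Q)/2)[2].round(4),np.linalg.norm(P-Q).round(4))
g=c["color"].astype(int).sum(2)//12
for r in range(150,186): print(r,"".join("%2d"%min(v,99) for v in g[r,268:314]))
# where gate-related points project in scene
def proj(q,t,z):
    X=np.array(q["R"])@np.r_[t2w(t),z]+np.array(q["t"]);u=X[:2]/X[2];u=u*(1+q["k1"]*(u@u));K=np.array(q["camera_matrix"]);return (K@np.r_[u,1])[:2].round(1)
for n,t,z in[("floor edge L",(-.023,.002),.08),("floor edge R",(.023,.002),.08),("wall L top",(-.023,0),.1),("wall R top",(.023,0),.1),("lipR",(.037,-.014),.1),("lipR base",(.037,-.014),.08),("slot farL",(-.03,.1),.005),("farR",(.03,.1),.005)]: print(n,proj(c,t,z),proj(s,t,z))
```

```text
(225.5, 194.3) (291, 168) [0.0027 0.0224] 0.0459 0.0004
(225.5, 194.3) (291, 172) [0.004  0.0229] 0.0315 0.0016
(218, 198) (291, 168) [-0.0025  0.0401] 0.0216 0.0086
(218, 198) (291, 172) [-0.0013  0.0409] 0.0064 0.0101
150 60626261603831221918181818151211121212131212111112121212131414141414141314131414141314131314
151 34485962603939383222181815121212111211111211111211111212131414141414141314131414141413131413
152 29303447563939394038301413121212111212121212121212121213131414141414141313131414131313141313
153 29282930323540393938291312121212121212121213121211121314151514141415151514141313141413131311
154 38343435374040414031231312121212121212121112111211131414151413141414151414151414131313131417
155 39393940403836353325221312121211121212121211121213141414141414151415141514141514131413141619
156 35343333333232312924231212121212121212121212121213141515151414141414141515141414141414151919
157 32323232323232322924201212121212121211121211121314151514141515141514141415141414141415171919
158 32313232323232312925201212121211121213131212131414151414151415141514141414141414141416191919
159 323
[... 2211 characters left out ...]
181919202325
182 18181818181818181818181818181818181818181818181818191918191918191919181818181818181918191920
183 18181818171818181818181818181818181818171818181818181819181819181919181818181819191819191819
184 18181718181818181818181818181818181818181818181818181818181818181918181818191919191919181919
185 18181818181818181818181818181818171818181718181818181818181919191818181919181819181919181919
floor edge L [275.9 159.3] [235.4 202.2]
floor edge R [294.9 170. ] [231.5 181.9]
wall L top [275.6 154.1] [235.7 201.2]
wall R top [295. 165.] [231.7 180.5]
lipR [297.1 173.2] [236.8 173. ]
lipR base [296.5 178.8] [237.4 174.4]
slot farL [296.8 148.3] [197.5 216.1]
farR [319.5 160.6] [192.9 191.5]
```

Run:
```python
from fr import *
s=ctrl.snapshot("top");c=ctrl.snapshot("scene")
for q,n0,n1 in((s,"top0","e_top"),(c,"scene0","e_scene")):
    now=q["color"][:,:,::-1].astype(int)
    d=abs(now-cv2.imread(f"pics/{n1}.png")).sum(2);print(n1,"drift",(d[100:300,170:400]>60).sum())
    hsv=cv2.cvtColor(q["color"],cv2.COLOR_RGB2HSV)
    m=((hsv[...,1]<70)&(hsv[...,2]>70)|(hsv[...,2]<35)).astype(np.uint8)
    k,_,st,ce=cv2.connectedComponentsWithStats(m)
    for i in range(1,k):
        if st[i,4]>12:
            t=w2t(onz(q,ce[i],.085))
            if abs(t[0])<.145 and -.2<t[1]<.1: print(st[i],ce[i].round(1),t.round(3))
    for n in("nut","bolt"): print(n,[(round(r["p"],2),np.round(r["centre"],1),w2t(onz(q,r["centre"],.08)).round(4)) for r in ctrl.spot_point(q,n)])
for n,p in(("nut",(.491,-.0771)),("bolt",(.710,-.0267)),("nut s",(.4967,-.0831)),("bolt s",(.7148,-.0278))): print(n,w2t(p).round(4))
```

```text
e_top drift 1031
[218 129  20  54 318] [225.8 157.4] [0.079 0.004]
[236 131  12   9  57] [241.1 134.6] [ 0.123 -0.04 ]
[197 146   5   5  22] [198.7 148. ] [0.112 0.059]
[211 188  36  68 569] [232.1 213.4] [-0.046  0.014]
[209 223  13  12 121] [215.1 228.7] [-0.071  0.056]
[253 230  19  20 179] [262.3 239.7] [-0.115 -0.04 ]
nut [(0.52, array([262.3, 239.2]), array([-0.1141, -0.04  ]))]
bolt [(0.63, array([243.9, 140.1]), array([ 0.1104, -0.0433]))]
e_scene drift 437
[266 117  12  21 211] [271.6 127.2] [-0.075  0.063]
[230 127  49  35 501] [255.2 144.4] [-0.077  0.006]
[218 140  20  15 152] [227.5 147.3] [-0.12  -0.033]
[286 163  64  37 635] [319.5 181. ] [0.078 0.005]
[345 164   7   5  31] [347.8 165.9] [0.106 0.068]
[319 207   8   4  15] [321.5 208.4] [ 0.113 -0.046]
nut [(0.69, array([228.7, 152.5]), array([-0.1122, -0.0396]))]
bolt [(0.81, array([325.3, 203.8]), array([ 0.1131, -0.0304]))]
nut [-0.1145 -0.0376]
bolt [ 0.1102 -0.035 ]
nut s [-0.1102 -0.0447]
bolt s [ 0.1147 -0.0371]
```

```bash
python3 -c "
from plant import ctrl
print(ctrl.close_job())"
```

```text
the job is handed in; nothing more can be done
None
```

I pushed all three bearings through the gate one at a time and handed the job in at about 16 s; the first two were seen in the slot, but the third is inferred (work floor empty, a bearing leaning in the slot below floor level, only two of the three distinguishable), and the nut and bolt read unmoved.

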